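# Switch the ball sorter to its other chute and feed it

## Robot

A 6-joint arm with a two-finger parallel gripper is mounted at the origin on a cart in front of the work surface, level with it; the furniture and walls round the work are solid. World frame = base frame: x ahead of the robot, y to its left, z up, the work surface at z = 0. Lengths are in m, angles in rad, forces in N, time in s.
With the tool pointing down it reaches from about 0.3 to 0.875 m from the base axis. Payload 6.4 kg.
Tool frame: the origin (TCP) lies on the centre line of the jaws, within the pads' length; the fingertips stand 25 mm ahead of it and the grasp point (between the pads) lies 6 mm ahead of it (ctrl.tips_ahead is the z of the fingertips in the tool frame, in m); z points along the fingers, x is the direction in which the jaws open and shut, and the axes are right-handed (so a half turn about z gives the same grasp; the last joint's range is limited). The gripper opens to 85 mm and grips with 20 to 120 N. Pads are 22 mm wide; open, the fingers measure 114 mm over their backs; the gripper's body (76 mm by 85 mm) begins 54 mm behind the grasp point. The pads swing forward as they close: fully open they stand 13 mm farther back than shut.
Start: joints at [-1.393, 0.181, 1.607, -0, 1.354, -0.206], TCP at [0.215, -0.533, 0.217] pointing down, gripper open.
Joint ranges: [-2.99, 2.99], [-0.89, 2.07], [0.3, 2.58], [-1.14, 4.28], [0, 2.63], [-3.12, 3.12]. Speed limits (rad/s): [2.57, 2.57, 3.01, 3.14, 3.14, 3.14].

## Interface

Orientations are given as a unit quaternion [w, x, y, z].
In Python, from bench import ctrl gives the robot as it stands.
- The arm moves only by the shell command python3 -m pendant 'ROWS'. ROWS is JSON, a list that holds one entry, the list of rows, each a list of 7 numbers: the shift along the tool's x, y, z in m, then the turn, a rotation vector about the tool's x, y, z in rad, then the closure, from -1 (fully open) to 1 (shut). A call has 1 to 10 rows; each row shifts and turns the commanded pose from where the row before left it, along the tool's axes as they then stand; what a row does not reach is not made up. A row lasts 1/10 s, in which the tool goes at most 50 mm and 8.59 degrees, less where a joint would pass 70% of its speed; a pose out of reach is approached as far as the arm can. A call with a gripper value outside its range is refused whole. The fingers move at their own pace and stop on an object; the grip force is fixed at half the most. Time passes only in rows, so rows that do not move let the fingers close. It gives the time, the measured TCP pose, the force and the opening at its end, in the units of the state.
- ctrl.get_obs(): the state, without advancing time (a new reading comes with each control period).
- ctrl.camera(name): name is "scene" or "side" or "wrist"; returns (picture, depth): 384x512x3 uint8, red, green, blue; 384x512 float32, m along the optical axis (not along the pixel's ray), 0 where there is no reading.
- ctrl.calibration(name): a dict with "fov_y" (degrees; the focal length in pixels is half the picture's height over the tangent of half this angle, whatever the lens; pixels are square), "cx", "cy" (the principal point, pixels), "D" ([k1, k2, p1, p2, k3] as OpenCV has them; the pictures are not rectified), "camera_from_world" (4x4, takes a point from world to camera coordinates). Camera axes: x right, y down, z forward; pixel columns grow to the right and rows downward; lengths in m; the calibration is good to about 2 mm. A picture is of the moment at which its call begins: read the wrist's pose just before it. calibration takes no time and is no camera call; for the wrist camera it gives the pose at the moment of the call.
- ctrl.hand_in(): hands the job in, once; it reports no verdict.
The state is a dict: "time_s": time; "q": joint angles; "dq": joint speeds; "joint_efforts": joint torques, N m; "eef_pos": TCP position; "eef_rot": TCP orientation; "wrist_force": force on the tool from outside, world axes, zero at the start; "torque": the same for the moment, N m; "opening": opening from 0.0 (shut) to 1.0 (fully open).
Only numpy, scipy, OpenCV 4.12 (cv2) and the standard library are available. Lean on these libraries where they do the work, as an engineer would, in place of code of your own. Each camera call takes 0.05 s, during which the arm holds its last target.

## Task

The left lane of the ball sorter has its three grinding balls, and the seesaw gate still leans that way. Press down the yellow finger pad on the raised right end of the blue gate until the gate rocks over and rests leaning right, then push the orange shutter's upright tab to the right as far as it goes, so that the three waiting balls roll down into the right lane. Use the fingertips only: do not touch or pick up any ball, and leave the balls in the left lane and the glassware around the sorter where they are.

Things in the scene. Friction and masses are not known exactly. Their poses are not given: they have to be found in the camera images.
- sorter: bench ball sorter, grey and aluminium, fixed, 430 mm wide (its y), reaching 75 mm in front of its origin (pads) and 170 mm behind it (x); highest point the orange tab, 165 mm. Origin on the worktop under the gate's pivot; x points away from the robot along the feed trough, y to the left along gate and lanes, z up
- gate (a joint): tilt of the blue seesaw gate about its pivot (level axis along the sorter's x, 45 mm up): negative leans left (left end low), positive right; stops at -0.2 and 0.2 rad; starts leaning left. An open channel 200 mm long, 42 mm wide, front wall 28 mm high over its floor. Top-heavy: past the middle it falls to the stop by itself; rocking it takes under 1 N at a pad
- pad_right (a point): centre of the top face of the yellow finger pad on the gate's right end, in front of the channel; pad 55 mm in y, 54 mm in x, 5 mm thick; moves with the gate: about 89 mm above the worktop leaning left, 60 mm leaning right, shifting 12 mm to the right on the way. Free space below; the channel's front wall is 27 mm behind this point
- pad_left (a point): the same on the left end's pad
- shutter (a joint): travel of the orange shutter, 0 shut to 0.036 m fully open; slides to the right (the sorter's -y), needs about 2 N, stays where it is left; stops at both ends. Balls pass from about 0.024 on
- tab (a point): centre of the left (outer, +y) face of the shutter's upright orange tab, to be pushed from there to the right; tab 40 mm in x, 10 mm thick in y, from 105 to 165 mm above the worktop, this point 135 mm up; when shut it stands 51 mm left of the trough's wall; free space to its left
- trough_mouth (a point): middle of the floor edge of the feed trough's mouth, 90 mm above the worktop, just behind the middle of the gate; the trough runs 134 mm in +x from here, rising, 30 mm wide outside, walls 16 mm high; a steel guide rail, 120 mm long in y, crosses above it 28 mm behind this point, top 134 mm up
- lane_right (a point): middle of the floor of the right collecting lane, a grey open-topped lane 40 mm wide and 104 mm long, walls up to 62 mm high, floor falling outward, open towards the gate
- lane_left (a point): the same of the left lane, where three balls lie already
- ball_0: white ceramic grinding ball, 20 mm diameter, 25 g; origin at its centre; waits in the feed trough, number 1 from the shutter
- ball_1: white ceramic grinding ball, 20 mm diameter, 25 g; origin at its centre; waits in the feed trough, number 2 from the shutter
- ball_2: white ceramic grinding ball, 20 mm diameter, 25 g; origin at its centre; waits in the feed trough, number 3 from the shutter
- done_0: white ceramic grinding ball, 20 mm diameter, 25 g; origin at its centre; lies in the left lane from the start and stays there
- done_1: white ceramic grinding ball, 20 mm diameter, 25 g; origin at its centre; lies in the left lane from the start and stays there
- done_2: white ceramic grinding ball, 20 mm diameter, 25 g; origin at its centre; lies in the left lane from the start and stays there
- vial_0: bystander: small glass vial with a black cap, 23 mm across, 44 mm high, in front of the sorter; origin at the centre of its underside
- bottle_100b: bystander: clear bottle with a blue cap, 56 mm across, 105 mm high, behind the right lane; origin at the centre of its underside
- beaker: bystander: glass beaker, 60 mm across, 70 mm high, behind the left lane; origin at the centre of its underside

How it is judged:
On the way, in this order (a step that is already met when the one before it is completed fails the run):
1. the gate leans right (joint past 0.15 rad) while the shutter is still shut (under 10 mm) (value of joint gate above 0.15 rad and value of joint shutter below 0.01 m), for 0.2 s.
2. the shutter is pushed open (past 26 mm) with the gate leaning right (value of joint gate above 0.15 rad and value of joint shutter above 0.026 m), for 0.1 s.
At the end, for the whole second after the job is handed in: Gate leans right (past 0.15 rad), shutter open (past 26 mm); the three fed balls at rest in the right lane, the three earlier ones in the left (over 120 mm from the pivot along the lanes, within 30 mm of the centre line, centres 30 to 75 mm up, under 0.03 m/s) (all of step 2 and y of each of ball_0, ball_1, ball_2 in the frame of sorter below -0.12 m and x of ball_0 in the frame of sorter between -0.03 and 0.03 m and z of ball_0 in the frame of sorter between 0.03 and 0.075 m and linear speed of each of ball_0, ball_1, ball_2, done_0, done_1, done_2 below 0.03 m/s and x of ball_1 in the frame of sorter between -0.03 and 0.03 m and z of ball_1 in the frame of sorter between 0.03 and 0.075 m and x of ball_2 in the frame of sorter between -0.03 and 0.03 m and z of ball_2 in the frame of sorter between 0.03 and 0.075 m and y of each of done_0, done_1, done_2 in the frame of sorter above 0.12 m and x of done_0 in the frame of sorter between -0.03 and 0.03 m and z of done_0 in the frame of sorter between 0.03 and 0.075 m and x of done_1 in the frame of sorter between -0.03 and 0.03 m and z of done_1 in the frame of sorter between 0.03 and 0.075 m and x of done_2 in the frame of sorter between -0.03 and 0.03 m and z of done_2 in the frame of sorter between 0.03 and 0.075 m); the robot touches nothing.
It fails at once if a waiting ball goes to the left (y of any of ball_0, ball_1, ball_2 in the frame of sorter above 0.06 m).
It fails at once if a ball is touched by the gripper or arm (over 0.5 N) (contact force between any of the fingers, the arm and ball_0 above 0.5 N or contact force between any of the fingers, the arm and ball_1 above 0.5 N or contact force between any of the fingers, the arm and ball_2 above 0.5 N or contact force between any of the fingers, the arm and done_0 above 0.5 N or contact force between any of the fingers, the arm and done_1 above 0.5 N or contact force between any of the fingers, the arm and done_2 above 0.5 N).
It fails at once if a ball is lifted (a waiting ball's centre over 140 mm, a left-lane ball's over 75 mm above the worktop) (height (world z) of any of ball_0, ball_1, ball_2 above 0.14 m or height (world z) of any of done_0, done_1, done_2 above 0.075 m).
It fails at once if a bystander is moved by more than 20 mm or tipped by more than 0.3 rad (distance of any of vial_0, bottle_100b, beaker from where it was at the start of the episode above 0.02 m or angle between any of vial_0, bottle_100b, beaker's own z axis and vertical above 0.3 rad).
It also fails if it takes over 42 s, if anything falls off the work surface, if the arm or the gripper's body presses on something with over 40 N, if the wrist force passes 120 N, or if a joint passes its speed limit or range.

## Working session

There is one attempt and no reset: what is moved stays moved. The work goes in short steps, Python scripts to look and compute and a shell command to move; the robot and the scene stay as the last step left them, time stands still between calls to the robot, and variables do not carry over. Pictures are saved under pics/ and viewed, and the job is handed in when it is done.

```bash
ls; mkdir -p pics
python3 - <<'E'
from bench import ctrl
import cv2,numpy as np
for n in ("scene","side"):
    p,d=ctrl.camera(n); cv2.imwrite(f"pics/{n}0.png",p[:,:,::-1]); np.save(f"{n}_d.npy",d); np.save(f"{n}_p.npy",p)
    c=ctrl.calibration(n); print(n,c["fov_y"],c["cx"],c["cy"],c["D"],np.round(c["camera_from_world"],3).tolist())
o=ctrl.get_obs();print({k:np.round(v,3).tolist() for k,v in o.items()},ctrl.tips_ahead)
E
```

```text
pics
scene 50.690957872159025 257.2729360121318 193.0284745878752 [-0.09254854  0.          0.          0.          0.        ] [[-0.768, -0.64, -0.018, 0.451], [-0.321, 0.41, -0.854, 0.221], [0.554, -0.65, -0.52, 0.772], [0.0, 0.0, 0.0, 1.0]]
side 53.8918224425374 254.16971240612096 189.62461945583448 [-0.07094576  0.          0.          0.          0.        ] [[0.961, -0.278, 0.01, -0.516], [-0.159, -0.581, -0.798, 0.206], [0.228, 0.765, -0.603, 0.77], [0.0, 0.0, 0.0, 1.0]]
{'time_s': 0.1, 'q': [-1.393, 0.181, 1.608, 0.0, 1.354, -0.206], 'dq': [0.001, -0.001, -0.002, -0.001, 0.001, 0.0], 'joint_efforts': [-0.0, -44.588, -35.223, -0.0, 0.004, 0.0], 'eef_pos': [0.215, -0.533, 0.216], 'eef_rot': [-0.001, 0.829, -0.559, -0.001], 'wrist_force': [-0.904, -0.117, -0.45], 'torque': [-0.014, -0.028, -0.014], 'opening': 1.002} 0.025
```

View pics/scene0.png

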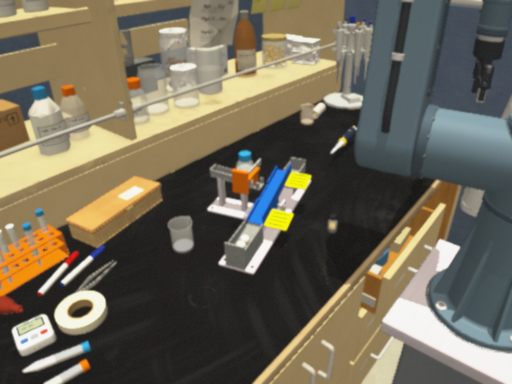

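View pics/side0.png

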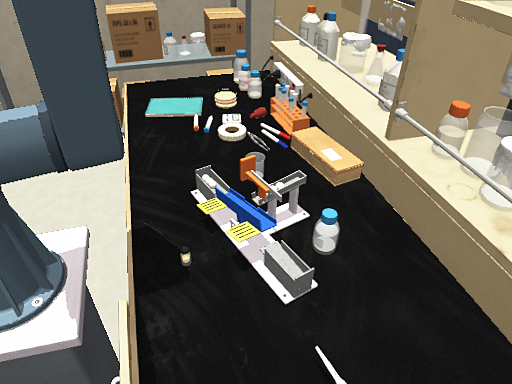

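The scene view shows the left pad at (278,219), the right pad at (298,181) and the tab at (245,180). In the side view the right pad is at (243,232), the left pad at (210,206) and the tab at (248,172). The vial is in front of the sorter at side (185,257). Next I'll measure these.

```bash
cat > h.py <<'E'
import numpy as np,cv2
from bench import ctrl
def cloud(n,d,c=None):
    c=c or ctrl.calibration(n); H,W=d.shape
    f=H/2/np.tan(np.radians(c["fov_y"])/2); K=np.array([[f,0,c["cx"]],[0,f,c["cy"]],[0,0,1]])
    u,v=np.meshgrid(np.arange(W),np.arange(H)); 
    r=cv2.undistortPoints(np.stack([u,v],-1).reshape(-1,1,2).astype(np.float64),K,np.array(c["D"])).reshape(H,W,2)
    P=np.dstack([r*d[...,None],d]); M=np.linalg.inv(c["camera_from_world"])
    Q=P@M[:3,:3].T+M[:3,3]; Q[d<=0]=np.nan; return Q
def hsv(p): return cv2.cvtColor(p,cv2.COLOR_RGB2HSV)
E
python3 - <<'E'
from h import *
np.set_printoptions(precision=4,suppress=True)
for n in("scene","side"):
    p=np.load(n+"_p.npy");d=np.load(n+"_d.npy");Q=cloud(n,d);h=hsv(p)
    for name,lo,hi in(("yellow",(25,140,140),(34,255,255)),("orange",(6,170,120),(17,255,255)),("blue",(105,150,80),(125,255,255))):
        m=cv2.inRange(h,lo,hi); m[:140]=0;m[270:]=0;m[:,:180]=0;m[:,340:]=0
        k,l,s,c=cv2.connectedComponentsWithStats(m)
        for i in range(1,k):
            if s[i,4]<40: continue
            q=Q[l==i];q=q[~np.isnan(q[:,0])]
            print(n,name,s[i],c[i],len(q),np.median(q,0),"p3",np.percentile(q,3,0),"p97",np.percentile(q,97,0))
            if name=="yellow":
                r=cv2.minAreaRect(q[:,:2].astype(np.float32)); print("   rect",r,'mean',q.mean(0), 'normal',np.linalg.svd(q-q.mean(0))[2][2])
E
```

```text
scene yellow [285 173  27  16 320] [297.7156 180.1438] 318 [ 0.4951 -0.0519  0.087 ] p3 [ 0.4677 -0.1695  0.0355] p97 [ 0.5552 -0.0243  0.0924]
   rect ((0.5221883058547974, -0.13274529576301575), (0.05674287676811218, 0.22748030722141266), 19.118087768554688) mean [ 0.4975 -0.0576  0.0838] normal [-0.1812  0.271  -0.9454]
scene yellow [264 210  30  21 424] [278.4976 219.6675] 424 [0.4533 0.0844 0.0583] p3 [0.4243 0.0442 0.0085] p97 [0.4814 0.1106 0.0639]
   rect ((0.47118788957595825, 0.042349182069301605), (0.06035260111093521, 0.1505490094423294), 24.80391502380371) mean [0.4533 0.0821 0.0562] normal [-0.1313  0.2371 -0.9626]
scene orange [232 167  28  27 443] [242.6614 180.0609] 440 [0.5494 0.1068 0.1307] p3 [0.5288 0.0236 0.1057] p97 [0.5686 0.1146 0.1634]
scene blue [ 248  165   43   59 1021] [268.145  195.1117] 1017 [0.5185 0.0375 0.075 ] p3 [ 0.4745 -0.1299 -0.0015] p97 [0.654  0.1196 0.1066]
side orange [240 156  29  45 355] [250.7718 173.8761] 354 [0.5516 0.0966 0.1342] p3 [0.5318 0.0207 0.1035] p97 [0.5672 0.1051 0.1661]
side blue [278 140  10   8  40] [282.475 143.775] 40 [0.7455 0.3877 0.0143] p3 [0.7374 0.3692 0.0089] p97 [0.7541 0.4087 0.0176]
side blue [ 215  187   61   45 1073] [246.2749 210.0214] 1067 [0.5203 0.0116 0.0887] p3 [ 0.4774 -0.0643  0.0602] p97 [0.5618 0.1151 0.1166]
```

Run:
```python
import cv2,numpy as np
a=cv2.imread("pics/scene0.png")[140:280,170:350];b=cv2.imread("pics/side0.png")[145:305,175:345]
cv2.imwrite("pics/crop0.png",np.hstack([cv2.resize(a,(400,311)),cv2.resize(b,(330,311))]))
```

```text
(no output)
```

View pics/crop0.png

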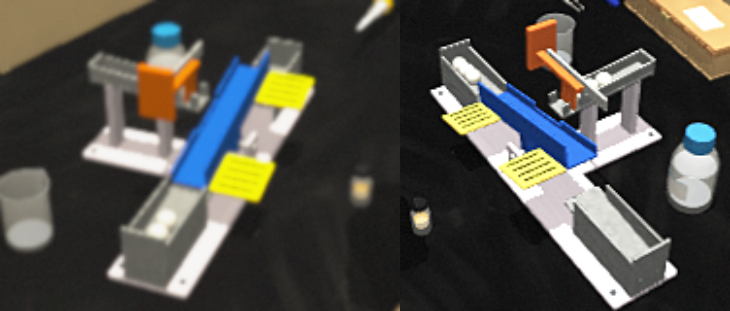

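Run:
```python
from h import *
np.set_printoptions(precision=4,suppress=True)
for n in("scene","side"):
    p=np.load(n+"_p.npy");d=np.load(n+"_d.npy");Q=cloud(n,d);h=hsv(p)
    m=cv2.inRange(h,(22,90,120),(36,255,255))>0
    for name,c0 in(("R",(.495,-.052,.088)),("L",(.453,.084,.058))):
        k=m&(np.linalg.norm(Q-np.array(c0),axis=2)<.048)&(abs(Q[...,2]-c0[2])<.015)
        q=Q[k]; r=cv2.minAreaRect(q[:,:2].astype(np.float32)); print(n,name,len(q),"mean",q.mean(0),"med",np.median(q,0),r)
    k=(cv2.inRange(h,(5,150,100),(18,255,255))>0)&(np.linalg.norm(Q-np.array((.55,.1,.135)),axis=2)<.05)
    q=Q[k];print(n,"tab",len(q),q.mean(0)); 
    u,s,v=np.linalg.svd(q-np.median(q,0));print(v[2])
    a=Q[k&(Q[...,2]>.112)]; r=cv2.minAreaRect(a[:,:2].astype(np.float32)); print(r, np.percentile(a,[2,50,98],axis=0))
    # vial
    k=(np.linalg.norm(Q[...,:2]-np.array((.40,-.05)),axis=2)<.09)&(Q[...,2]>.012)&~m&(Q[...,0]<.43)
    q=Q[k];print("vial?",len(q),np.median(q,0) if len(q) else 0,q.max(0) if len(q) else 0)
# top view rendering
img=np.zeros((500,600,3),np.uint8)
for n in("side","scene"):
    p=np.load(n+"_p.npy");Q=cloud(n,np.load(n+"_d.npy"));k=(Q[...,2]>-.05)&(Q[...,2]<.25)
    r=((.80-Q[...,0])/.001);c=((.3-Q[...,1])/.001);k&=(r>=1)&(r<499)&(c>=1)&(c<599)
    for rr,cc,col in zip(r[k].astype(int),c[k].astype(int),p[k]): img[rr-1:rr+2,cc-1:cc+2]=col[::-1]
cv2.imwrite("pics/top0.png",img)
```

```text
scene R 324 mean [ 0.4939 -0.05    0.0869] med [ 0.4945 -0.0498  0.0872] ((0.4941573739051819, -0.053338102996349335), (0.0554826520383358, 0.05947839468717575), 15.755133628845215)
scene L 416 mean [0.4525 0.085  0.0585] med [0.4529 0.0853 0.0584] ((0.45283472537994385, 0.08269322663545609), (0.05563785135746002, 0.05680050328373909), 17.55110740661621)
scene tab 398 [0.5456 0.1055 0.1369]
[-0.8146  0.5751 -0.0748]
((0.55738365650177, 0.08718137443065643), (0.03977410867810249, 0.06083715334534645), 27.9398136138916) [[0.5284 0.0588 0.1129]
 [0.5462 0.108  0.1389]
 [0.5642 0.1148 0.1641]]
vial? 108 [ 0.3685 -0.0213  0.029 ] [ 0.3799 -0.014   0.046 ]
side R 375 mean [ 0.4954 -0.0559  0.0919] med [ 0.4956 -0.0562  0.0921] ((0.49534836411476135, -0.05311818793416023), (0.05388740077614784, 0.05678100511431694), 16.078842163085938)
side L 257 mean [0.4541 0.0787 0.0635] med [0.4543 0.0782 0.0637] ((0.45416635274887085, 0.08235574513673782), (0.0537555105984211, 0.05517495051026344), 17.207399368286133)
side tab 307 [0.5471 0.0947 0.1425]
[-0.8235 -0.4666  0.3227]
((0.5480450391769409, 0.08126112073659897), (0.057112786918878555, 0.037743330001831055), 86.42658996582031) [[0.5309 0.0557 0.1146]
 [0.5469 0.0979 0.1421]
 [0.5659 0.1058 0.1681]]
vial? 149 [ 0.3724 -0.0344  0.0317] [ 0.3837 -0.0177  0.0486]
```

View pics/top0.png

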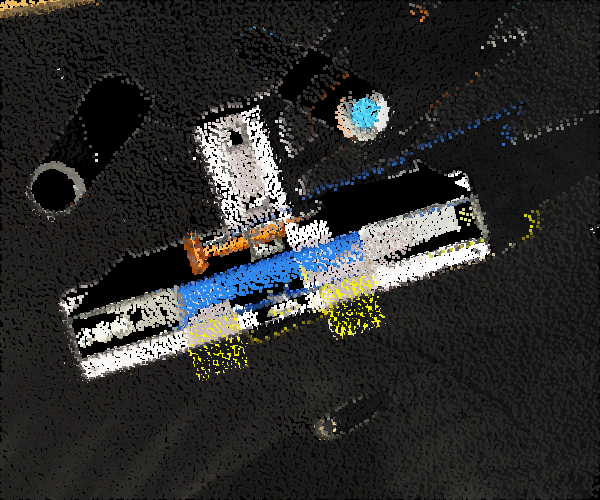

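```bash
cat >> h.py <<'E'
from scipy.spatial.transform import Rotation as R
YAW=np.radians(17); X=np.array([np.cos(YAW),np.sin(YAW),0]);Y=np.array([-np.sin(YAW),np.cos(YAW),0]);O=np.array([.522,.0235,0])
def S(p): p=np.array(p,float); return O+p[0]*X+p[1]*Y+np.array([0,0,p[2]])
def delta(t):
    o=ctrl.get_obs(); r=R.from_quat(o["eef_rot"],scalar_first=True); e=r.inv().apply(np.array(t)-o["eef_pos"])
    T=r.as_matrix(); want=np.column_stack([-Y,-X,[0,0,-1]]); rv=(r.inv()*R.from_matrix(want)).as_rotvec()
    print("t",round(o["time_s"],2),"pos",np.round(o["eef_pos"],4),"F",np.round(o["wrist_force"],2),"open",round(float(o["opening"]),2),"tool delta",np.round(e,4),"rot",np.round(rv,3))
E
python3 - <<'E'
from h import *
delta([.492,-.062,.200])
for n in("scene","side"):
    p=np.load(n+"_p.npy");Q=cloud(n,np.load(n+"_d.npy"));q=(Q-O)@np.column_stack([X,Y,[0,0,1]])
    k=(q[...,2]>.115)&(q[...,2]<.2)&(abs(q[...,0])<.1)&(abs(q[...,1])<.12)
    sat=hsv(p)[...,1]
    a=q[k&(sat<90)]; print(n,"rail",len(a),np.round(np.percentile(a,[3,25,50,75,97],axis=0),3).tolist())
    a=q[k&(sat>150)]; print(n,"orange",len(a),np.round(np.percentile(a,[3,25,50,75,97],axis=0),3).tolist())
E
python3 -m pendant '[[[0,0,0,0,0,0.085,1],[0,0,0,0,0,0,1],[0,0,0,0,0,0,1],[0,0,0,0,0,0,1],[0,0,0,0,0,0,1]]]'
python3 -c "
from h import *
delta([.492,-.062,.200])"
```

```text
t 0.1 pos [ 0.2152 -0.5326  0.2165] F [-0.9  -0.12 -0.45] open 1.0 tool delta [-0.3328 -0.4329  0.0171] rot [-0.     0.002  0.087]
scene rail 44 [[0.049, -0.055, 0.12], [0.05, -0.046, 0.128], [0.051, -0.032, 0.131], [0.052, -0.012, 0.132], [0.054, 0.015, 0.134]]
scene orange 418 [[0.028, -0.02, 0.116], [0.038, 0.07, 0.126], [0.044, 0.074, 0.135], [0.054, 0.075, 0.151], [0.066, 0.077, 0.164]]
side rail 205 [[0.052, -0.058, 0.115], [0.053, -0.035, 0.123], [0.053, -0.009, 0.132], [0.055, 0.008, 0.136], [0.097, 0.053, 0.138]]
side orange 468 [[-0.02, -0.078, 0.116], [0.037, 0.007, 0.129], [0.042, 0.064, 0.133], [0.048, 0.066, 0.151], [0.065, 0.071, 0.168]]
time_s: 0.6
eef_pos: [0.2153, -0.5331, 0.2172]
eef_rot: [-0.0, 0.805, -0.594, -0.0]
wrist_force: [0.0, -0.5, 0.1]
opening: 0.142
t 0.6 pos [ 0.2153 -0.5331  0.2172] F [ 0.03 -0.49  0.12] open 0.14 tool delta [-0.3684 -0.4034  0.0173] rot [-0.     0.     0.003]
```

```bash
python3 -m pendant '[[[-0.02,-0.022,0,0,0,0,1],[-0.03,-0.033,0,0,0,0,1],[-0.03,-0.033,0,0,0,0,1],[-0.03,-0.033,0,0,0,0,1],[-0.03,-0.033,0,0,0,0,1],[-0.03,-0.033,0,0,0,0,1],[-0.03,-0.033,0,0,0,0,1],[-0.03,-0.033,0,0,0,0,1],[-0.03,-0.033,0,0,0,0,1],[-0.03,-0.033,0,0,0,0,1]]]'
python3 -c "
from h import *
delta([.492,-.062,.200])"
```

```text
time_s: 1.6
eef_pos: [0.4355, -0.1605, 0.2176]
eef_rot: [-0.0, 0.805, -0.594, 0.0]
wrist_force: [0.1, -0.3, 0.9]
opening: -0.001
t 1.6 pos [ 0.4355 -0.1605  0.2176] F [ 0.08 -0.27  0.93] open -0.0 tool delta [-0.0775 -0.083   0.0176] rot [-0.001 -0.001  0.003]
```

```bash
python3 -m pendant '[[[-0.03,-0.033,0,0,0,0,1],[-0.03,-0.033,0,0,0,0,1],[-0.018,-0.017,0.01,0,0,0,1],[0,0,0.017,0,0,0,1],[0,0,0.02,0,0,0,1],[0,0,0.02,0,0,0,1],[0,0,0,0,0,0,1]]]'
python3 - <<'E'
from h import *
delta([.492,-.062,.090])
for n in("scene","side","wrist"):
    p,d=ctrl.camera(n); cv2.imwrite(f"pics/{n}1.png",p[:,:,::-1])
a=cv2.imread("pics/scene1.png")[130:270,200:380];b=cv2.imread("pics/side1.png")[125:305,135:345]
cv2.imwrite("pics/crop1.png",np.hstack([cv2.resize(a,(400,311)),cv2.resize(b,(363,311))]))
E
```

```text
time_s: 2.3
eef_pos: [0.4892, -0.0622, 0.1477]
eef_rot: [0.001, 0.805, -0.594, -0.003]
wrist_force: [-0.9, 1.2, -0.1]
opening: -0.001
t 2.3 pos [ 0.4892 -0.0622  0.1477] F [-0.86  1.18 -0.09] open -0.0 tool delta [ 0.0008 -0.003   0.0577] rot [0.004 0.003 0.003]
```

View pics/crop1.png

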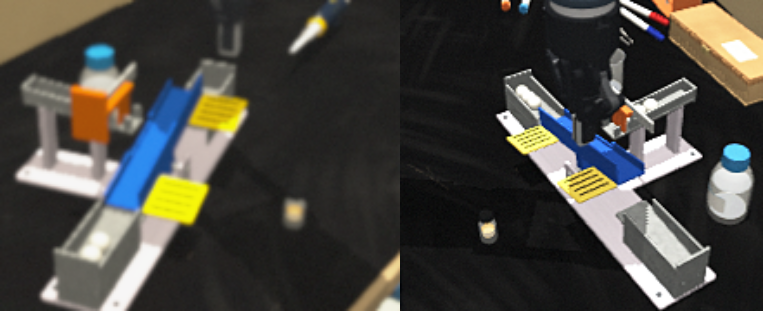

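View pics/wrist1.png

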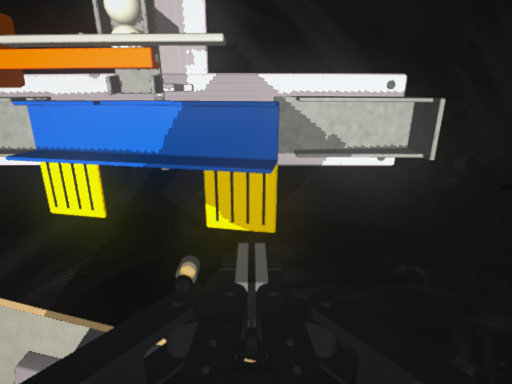

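Run:
```python
from h import *
for n in("side","scene"):
    c=ctrl.calibration(n);f=192/np.tan(np.radians(c["fov_y"])/2);K=np.array([[f,0,c["cx"]],[0,f,c["cy"]],[0,0,1]]);M=c["camera_from_world"]
    for P in ([.489,-.062,.1227],[.495,-.053,.089]):
        print(n,cv2.projectPoints(np.array([P]),cv2.Rodrigues(M[:3,:3])[0],M[:3,3],K,np.array(c["D"]))[0].ravel())
```

```text
side [240.33688939 222.6667042 ]
side [242.23485621 231.36312523]
scene [302.05464894 166.98719245]
scene [297.61241072 179.30480625]
```

Run:
```python
import cv2,numpy as np
a=cv2.imread("pics/scene1.png")[130:200,265:345];b=cv2.imread("pics/side1.png")[170:250,200:280]
f=lambda i:np.clip(cv2.resize(i,(390,390),interpolation=cv2.INTER_CUBIC).astype(float)*1.8,0,255)
cv2.imwrite("pics/zoom1.png",np.hstack([f(a),f(b)]))
```

```text
[ WARN:0@0.062] global loadsave.cpp:1063 imwrite_ Unsupported depth image for selected encoder is fallbacked to CV_8U.
```

View pics/zoom1.png

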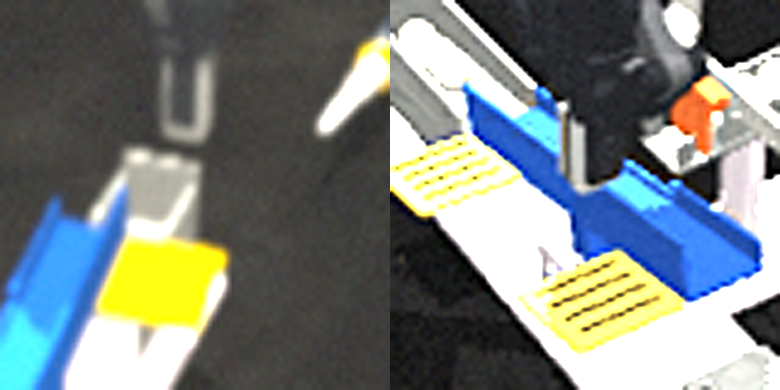

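Run:
```python
from h import *
pr=[];pp=[]
for n,uv in(("side",(242,208.5)),("scene",(303,154.5))):
    c=ctrl.calibration(n);f=192/np.tan(np.radians(c["fov_y"])/2);K=np.array([[f,0,c["cx"]],[0,f,c["cy"]],[0,0,1]])
    pp.append(cv2.undistortPoints(np.array([[uv]],float),K,np.array(c["D"])).reshape(2,1)); pr.append(np.array(c["camera_from_world"])[:3])
x=cv2.triangulatePoints(pr[0],pr[1],pp[0],pp[1]).ravel();print(x[:3]/x[3])
p,d=ctrl.camera("side");Q=cloud("side",d)
print(Q[203:215,242].round(3).tolist())
p,d=ctrl.camera("scene");Q=cloud("scene",d)
print(Q[148:160,303].round(3).tolist());delta([.492,-.062,.09])
```

```text
[ 0.49075469 -0.06304439  0.15824216]
[[0.489, -0.076, 0.184], [0.489, -0.077, 0.183], [0.489, -0.076, 0.18], [0.489, -0.076, 0.178], [0.489, -0.076, 0.175], [0.509, 0.002, 0.105], [0.509, 0.0, 0.104], [0.509, 0.0, 0.101], [0.508, -0.001, 0.099], [0.509, 0.001, 0.095], [0.509, 0.001, 0.092], [0.508, -0.002, 0.092]]
[[0.483, -0.053, 0.18], [0.482, -0.051, 0.179], [0.482, -0.052, 0.176], [0.482, -0.053, 0.173], [0.485, -0.057, 0.168], [0.674, -0.346, -0.001], [0.668, -0.337, 0.0], [0.667, -0.337, -0.003], [0.66, -0.326, -0.001], [0.659, -0.324, -0.003], [0.651, -0.313, 0.0], [0.649, -0.309, -0.002]]
t 2.55 pos [ 0.4921 -0.0636  0.1517] F [ 0.51 -0.12  0.64] open 0.0 tool delta [-0.0016 -0.0003  0.0617] rot [-0.002 -0.001  0.002]
```

Run:
```python
from h import *
for i,n in enumerate(("side","scene")):
    p,d=ctrl.camera(n);q=cloud(n,d)
    k=(np.linalg.norm(q[...,:2]-np.array((.492,-.063)),axis=2)<.03)&(q[...,2]>.1)&(q[...,2]<.3)
    print(n,k.sum(),np.sort(q[k][:,2])[:12].round(3), np.round(np.percentile(q[k],[5,95],axis=0),3))
delta([.492,-.062,.09])
c=ctrl.calibration("wrist");print(np.linalg.inv(c["camera_from_world"])[:3,3])
p,d=ctrl.camera("wrist");q=cloud("wrist",d)
for u,v in((243,246),(262,246),(240,200),(245,260)):print(q[v,u].round(3),d[v,u])
```

```text
side 714 [0.167 0.168 0.169 0.169 0.17  0.17  0.172 0.172 0.173 0.173 0.173 0.174] [[ 0.473 -0.09   0.179]
 [ 0.5   -0.054  0.276]]
scene 390 [0.165 0.165 0.165 0.166 0.166 0.167 0.167 0.167 0.168 0.168 0.169 0.169] [[ 0.47  -0.08   0.173]
 [ 0.5   -0.04   0.273]]
t 2.65 pos [ 0.4919 -0.0635  0.1514] F [-0.15  0.18 -0.02] open 0.0 tool delta [-0.0015 -0.0005  0.0614] rot [-0.002 -0.001  0.002]
[ 0.57033485 -0.03752857  0.30783684]
[ 0.5   -0.055  0.173] 0.15106107
[ 0.502 -0.064  0.172] 0.15220065
[ 0.493 -0.053  0.089] 0.23232996
[ 0.5   -0.056  0.184] 0.14031775
```

```bash
python3 -m pendant '[[[0,0,0.01,0,0,0,1],[0,0,0.01,0,0,0,1],[0,0,0.01,0,0,0,1],[0,0,0,0,0,0,1],[0,0,0,0,0,0,1]]]'
python3 - <<'E'
from h import *
for i,n in enumerate(("side","scene")):
    p,d=ctrl.camera(n);q=cloud(n,d); cv2.imwrite(f"pics/{n}2.png",p[:,:,::-1])
    k=(np.linalg.norm(q[...,:2]-np.array((.492,-.063)),axis=2)<.03)&(q[...,2]>.1)&(q[...,2]<.3)
    print(n,k.sum(),np.sort(q[k][:,2])[:8].round(3))
delta([.492,-.062,.09])
a=cv2.imread("pics/scene2.png")[130:200,265:345];b=cv2.imread("pics/side2.png")[170:250,200:280]
f=lambda i:np.clip(cv2.resize(i,(390,390),interpolation=cv2.INTER_CUBIC).astype(float)*1.6,0,255).astype(np.uint8)
cv2.imwrite("pics/zoom2.png",np.hstack([f(a),f(b)]))
E
```

```text
time_s: 3.2
eef_pos: [0.4907, -0.063, 0.1196]
eef_rot: [0.0, 0.804, -0.594, -0.001]
wrist_force: [0.7, 0.4, -0.5]
opening: 0.002
side 656 [0.137 0.137 0.137 0.138 0.139 0.139 0.14  0.14 ]
scene 362 [0.133 0.134 0.134 0.135 0.135 0.135 0.136 0.136]
t 3.3 pos [ 0.4914 -0.0632  0.1205] F [ 0.82 -0.12  0.6 ] open 0.0 tool delta [-0.001  -0.0009  0.0305] rot [-0.    -0.     0.002]
```

View pics/zoom2.png

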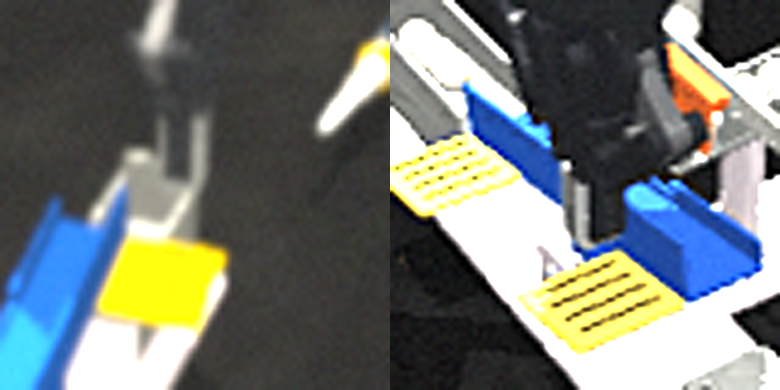

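Every camera puts the fingertips about 15 mm above the reported TCP height, when they should be 25 mm below it. I'll trust the images and check the gripper's clearance profile before pressing.

Run:
```python
from h import *
o=ctrl.get_obs();print(np.round(o["q"],3),o["eef_pos"])
A=[]
for n in("side","scene","wrist"):
    p,d=ctrl.camera(n);q=cloud(n,d).reshape(-1,3);q=q[~np.isnan(q[:,0])]
    s=(q-np.array([.4915,-.063,0]))@np.column_stack([X,Y,[0,0,1]])
    k=(abs(s[:,0])<.07)&(abs(s[:,1])<.07)&(s[:,2]>.122)&(s[:,2]<.3)
    s=s[k]
    print(n)
    for z in np.arange(.12,.27,.015):
        a=s[(s[:,2]>=z)&(s[:,2]<z+.015)]
        if len(a)>5: print(round(z,3),len(a),np.round(np.percentile(a[:,:2],[2,98],axis=0),3).tolist())
```

```text
[-0.368  0.117  1.891  0.     1.133  0.904] [ 0.49143132 -0.06324356  0.12046938]
side
0.12 7 [[0.034, -0.012], [0.037, -0.003]]
0.135 40 [[-0.011, -0.014], [0.006, 0.005]]
0.15 72 [[-0.011, -0.015], [0.006, 0.004]]
0.165 44 [[-0.012, -0.014], [0.005, 0.006]]
0.18 134 [[-0.013, -0.038], [0.009, 0.032]]
0.195 163 [[-0.017, -0.049], [0.009, 0.043]]
0.21 212 [[-0.017, -0.062], [0.009, 0.053]]
0.225 292 [[-0.019, -0.062], [0.011, 0.053]]
0.24 193 [[-0.019, -0.044], [0.008, 0.012]]
0.255 128 [[-0.036, -0.038], [0.014, -0.002]]
0.27 310 [[-0.037, -0.038], [0.025, 0.007]]
scene
0.135 44 [[-0.013, -0.006], [0.008, 0.014]]
0.15 59 [[-0.013, -0.003], [0.009, 0.015]]
0.165 28 [[-0.015, -0.008], [0.006, 0.022]]
0.18 79 [[-0.015, -0.036], [0.009, 0.041]]
0.195 89 [[-0.019, -0.044], [0.01, 0.054]]
0.21 133 [[-0.019, -0.05], [0.014, 0.063]]
0.225 152 [[-0.021, -0.031], [0.017, 0.061]]
0.24 104 [[-0.019, -0.014], [0.008, 0.042]]
0.255 120 [[-0.037, 0.007], [0.025, 0.039]]
0.27 191 [[-0.037, 0.003], [0.03, 0.039]]
wrist
0.135 593 [[0.006, -0.011], [0.011, 0.014]]
0.15 1073 [[0.006, -0.012], [0.011, 0.014]]
0.165 1577 [[-0.009, -0.019], [0.013, 0.021]]
0.18 8445 [[-0.009, -0.035], [0.013, 0.038]]
0.195 9978 [[-0.009, -0.046], [0.017, 0.049]]
0.21 8662 [[0.006, -0.054], [0.017, 0.057]]
```

Run:
```python
from h import *
p,d=ctrl.camera("wrist");cv2.imwrite("pics/wrist2.png",np.clip(p[:,:,::-1].astype(int)*2,0,255).astype(np.uint8))
```

```text
(no output)
```

View pics/wrist2.png

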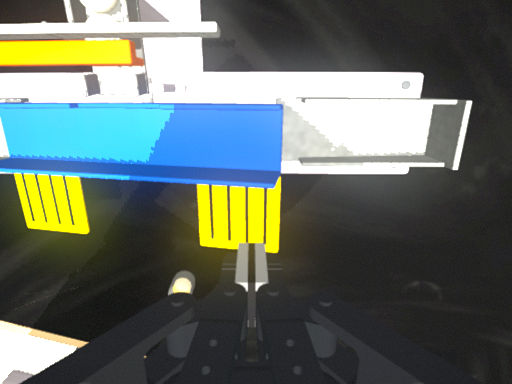

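```bash
python3 -m pendant '[[[0,0,0.01,0,0,0,1],[0,0,0.01,0,0,0,1],[0,0,0.01,0,0,0,1],[0,0,0,0,0,0,1]]]'; python3 -m pendant '[[[0,0,0.006,0,0,0,1],[0,0,0.006,0,0,0,1],[0,0,0,0,0,0,1]]]'
python3 - <<'E'
from h import *
for i,n in enumerate(("side","scene")):
    p,d=ctrl.camera(n);q=cloud(n,d); cv2.imwrite(f"pics/{n}3.png",p[:,:,::-1])
delta([.492,-.062,.09])
a=cv2.imread("pics/scene3.png")[130:200,265:345];b=cv2.imread("pics/side3.png")[170:250,200:280]
f=lambda i:np.clip(cv2.resize(i,(390,390),interpolation=cv2.INTER_CUBIC).astype(float)*1.6,0,255).astype(np.uint8)
cv2.imwrite("pics/zoom3.png",np.hstack([f(a),f(b)]))
E
```

```text
time_s: 3.9
eef_pos: [0.4896, -0.0625, 0.0881]
eef_rot: [0.001, 0.804, -0.594, -0.002]
wrist_force: [-0.7, 0.3, -0.0]
opening: -0.002
time_s: 4.2
eef_pos: [0.4907, -0.063, 0.0774]
eef_rot: [0.0, 0.804, -0.594, -0.001]
wrist_force: [0.0, 0.0, 0.1]
opening: -0.005
t 4.3 pos [ 0.4911 -0.0631  0.0782] F [ 0.61 -0.34 -0.14] open -0.0 tool delta [-0.0008 -0.0012 -0.0118] rot [0.    0.    0.002]
```

View pics/zoom3.png

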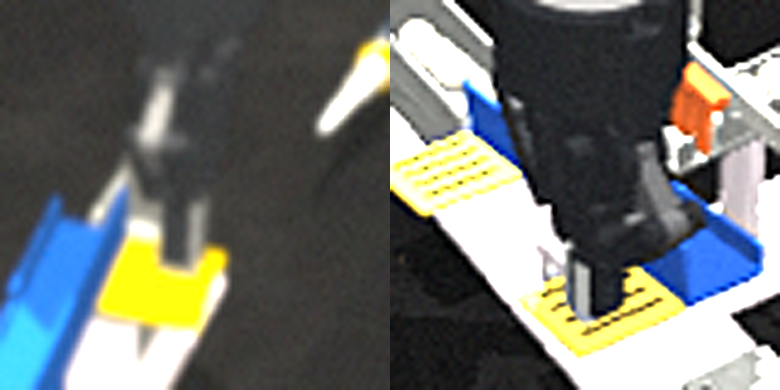

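The fingertips sit just above the right pad, with zero force, so the camera offset holds. Now press.

```bash
python3 -m pendant '[[[0,0,0.005,0,0,0,1],[0,0,0.005,0,0,0,1],[0,0,0.005,0,0,0,1],[0,0,0.005,0,0,0,1],[0,0,0,0,0,0,1],[0,0,0,0,0,0,1]]]'; python3 -m pendant '[[[0,0,0.005,0,0,0,1],[0,0,0.003,0,0,0,1],[0,0,0,0,0,0,1],[0,0,0,0,0,0,1],[0,0,0,0,0,0,1]]]'
python3 - <<'E'
from h import *
for i,n in enumerate(("side","scene")):
    p,d=ctrl.camera(n);q=cloud(n,d); cv2.imwrite(f"pics/{n}4.png",p[:,:,::-1])
delta([.492,-.062,.09])
a=cv2.imread("pics/scene4.png")[140:270,210:340];b=cv2.imread("pics/side4.png")[145:295,180:330]
f=lambda i:np.clip(cv2.resize(i,(390,390),interpolation=cv2.INTER_CUBIC).astype(float)*1.4,0,255).astype(np.uint8)
cv2.imwrite("pics/zoom4.png",np.hstack([f(a),f(b)]))
E
```

```text
time_s: 4.9
eef_pos: [0.4909, -0.063, 0.058]
eef_rot: [0.0, 0.804, -0.594, -0.0]
wrist_force: [0.2, -0.1, -0.3]
opening: -0.0
time_s: 5.4
eef_pos: [0.4913, -0.0632, 0.0504]
eef_rot: [-0.0, 0.804, -0.594, 0.0]
wrist_force: [0.7, -0.6, -0.0]
opening: -0.0
t 5.5 pos [ 0.4913 -0.0632  0.0504] F [-0.07 -0.22  0.  ] open 0.0 tool delta [-0.0009 -0.001  -0.0396] rot [-0.    -0.     0.002]
```

View pics/zoom4.png

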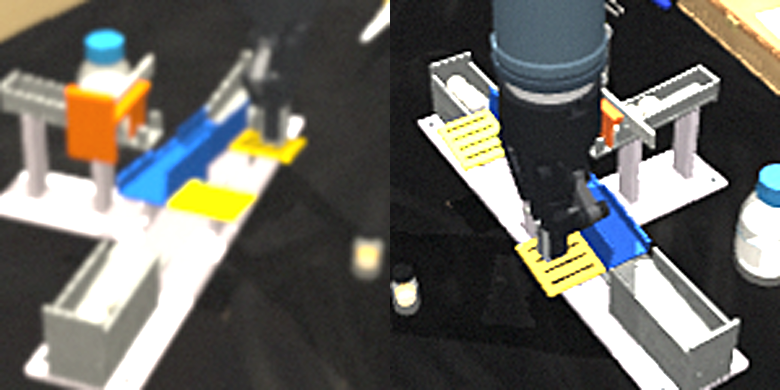

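Both views show the gate leaning right, with the right pad low and the left pad raised. Next, retract upward and measure the target to the left of the tab.

```bash
python3 -m pendant '[[[0,0,-0.01,0,0,0,1],[0,0,-0.025,0,0,0,1],[0,0,-0.03,0,0,0,1],[0,0,-0.035,0,0,0,1],[0,0,-0.035,0,0,0,1],[0,0,-0.01,0,0,0,1],[0,0,0,0,0,0,1]]]'
python3 - <<'E'
from h import *
print(S([.045,.115,.131]))
delta(S([.045,.115,.195]))
E
```

```text
time_s: 6.2
eef_pos: [0.4925, -0.0636, 0.1978]
eef_rot: [-0.001, 0.805, -0.594, 0.002]
wrist_force: [0.6, 0.4, -0.5]
opening: -0.003
[0.53141097 0.14663177 0.131     ]
t 6.2 pos [ 0.4925 -0.0636  0.1978] F [ 0.62  0.44 -0.49] open -0.0 tool delta [-0.1895 -0.0991  0.0026] rot [-0.004 -0.003  0.002]
```

```bash
python3 -m pendant '[[[-0.02,-0.01,0,0,0,0,1],[-0.035,-0.018,0,0,0,0,1],[-0.035,-0.018,0,0,0,0,1],[-0.035,-0.018,0,0,0,0,1],[-0.035,-0.018,0,0,0,0,1],[-0.03,-0.017,0,0,0,0,1],[0,0,0.02,0,0,0,1],[0,0,0.02,0,0,0,1],[0,0,0,0,0,0,1],[0,0,0,0,0,0,1]]]'
cat > look.py <<'E'
from h import *
import sys
t=sys.argv[1]; y0=float(sys.argv[2])
Z=[]
for n in("scene","side"):
    p,d=ctrl.camera(n);q=(cloud(n,d)-O)@np.column_stack([X,Y,[0,0,1]])
    r=(slice(130,270),slice(200,340)) if n=="scene" else (slice(130,300),slice(170,340))
    Z.append(cv2.resize(p[r][:,:,::-1],(390,390),interpolation=cv2.INTER_CUBIC))
    hh=hsv(p)
    a=q[(cv2.inRange(hh,(5,150,80),(18,255,255))>0)&(q[...,2]>.14)&(q[...,2]<.175)&(abs(q[...,0]-.045)<.04)&(abs(q[...,1])<.12)]
    if len(a): print(n,"tab y",len(a),np.percentile(a,[3,50,97],axis=0).round(3).tolist())
    g=q[(hh[...,1]<110)&(p.max(2)<140)&(np.linalg.norm(q[...,:2]-np.array((.045,y0)),axis=2)<.025)&(q[...,2]>.1)&(q[...,2]<.2)]
    if len(g): print(n,"tips",len(g),np.sort(g[:,2])[:5].round(3),np.percentile(g,[3,97],axis=0).round(3).tolist())
cv2.imwrite(f"pics/look{t}.png",np.hstack(Z))
delta(S([.045,.115,.131]))
E
python3 look.py 5 0.115
```

```text
time_s: 7.2
eef_pos: [0.5288, 0.1474, 0.154]
eef_rot: [0.001, 0.804, -0.594, -0.001]
wrist_force: [0.2, -0.5, 0.9]
opening: -0.004
scene tab y 99 [[0.028, 0.069, 0.141], [0.038, 0.074, 0.153], [0.049, 0.077, 0.164]]
scene tips 132 [0.167 0.167 0.168 0.168 0.168] [[0.03, 0.113, 0.168], [0.049, 0.131, 0.199]]
side tab y 179 [[0.031, 0.063, 0.141], [0.046, 0.066, 0.156], [0.066, 0.072, 0.169]]
side tips 99 [0.172 0.173 0.173 0.173 0.174] [[0.033, 0.101, 0.173], [0.051, 0.122, 0.2]]
t 7.3 pos [0.5302 0.1473 0.1558] F [ 0.82 -0.12  1.21] open 0.0 tool delta [ 0.001  -0.0009  0.0248] rot [-0.001 -0.     0.002]
```

View pics/look5.png

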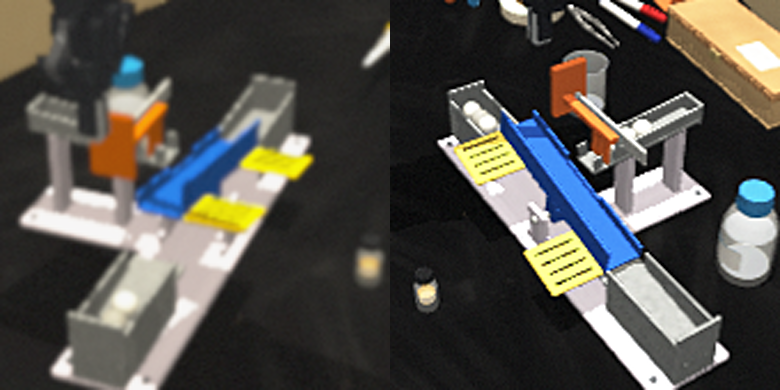

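Run:
```python
from h import *
Z=[]
for n,r in(("scene",(slice(200,270),slice(210,280))),("side",(slice(165,235),slice(190,260)))):
    p,d=ctrl.camera(n); Z.append(cv2.resize(p[r][:,:,::-1],(390,390),interpolation=cv2.INTER_CUBIC))
    if n=="scene":
        q=(cloud(n,d)-O)@np.column_stack([X,Y,[0,0,1]]); print(q[212:224:2,253].round(3).tolist())
    else:
        q=(cloud(n,d)-O)@np.column_stack([X,Y,[0,0,1]]); print(q[205:217:2,216].round(3).tolist())
cv2.imwrite("pics/z6.png",np.hstack(Z))
```

```text
[[0.048, 0.005, 0.009], [0.044, 0.014, 0.01], [0.042, 0.019, 0.007], [0.037, 0.031, 0.01], [0.034, 0.036, 0.008], [0.031, 0.043, 0.007]]
[[-0.052, 0.043, 0.087], [-0.054, 0.04, 0.084], [-0.02, 0.11, 0.013], [-0.024, 0.102, 0.014], [-0.026, 0.097, 0.012], [-0.031, 0.089, 0.013]]
```

View pics/z6.png

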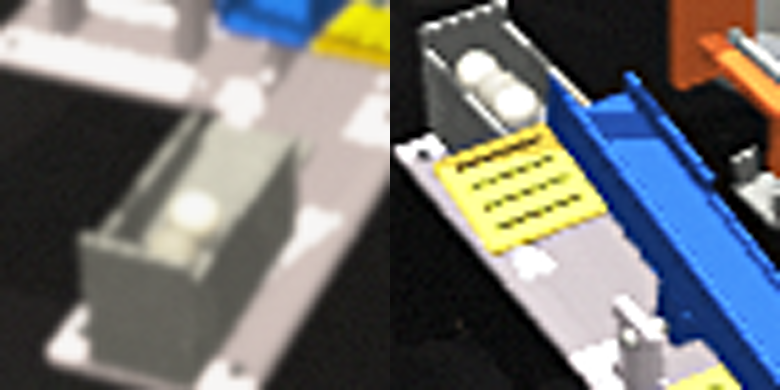

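The gate leans right and the shutter is still shut. The white spots on the base are lit patches at plate height (about 10 mm), not balls. Lower the fingertips to about 147 mm, above the 134 mm rail, and approach the tab.

```bash
python3 -m pendant '[[[0,0,0.01,0,0,0,1],[0,0,0.012,0,0,0,1],[0.007,0,0,0,0,0,1],[0.01,0,0,0,0,0,1],[0,0,0,0,0,0,1],[0,0,0,0,0,0,1]]]'
python3 look.py 7 0.098
```

```text
time_s: 8.0
eef_pos: [0.5353, 0.1308, 0.1336]
eef_rot: [-0.0, 0.804, -0.594, 0.0]
wrist_force: [-0.2, -0.1, 1.2]
opening: -0.0
scene tab y 63 [[0.028, 0.067, 0.142], [0.033, 0.075, 0.153], [0.04, 0.094, 0.166]]
scene tips 182 [0.15  0.15  0.15  0.151 0.152] [[0.031, 0.088, 0.153], [0.051, 0.114, 0.199]]
side tab y 179 [[0.031, 0.063, 0.141], [0.046, 0.065, 0.157], [0.065, 0.073, 0.169]]
side tips 146 [0.151 0.153 0.154 0.155 0.156] [[0.032, 0.084, 0.156], [0.05, 0.107, 0.198]]
t 8.1 pos [0.5351 0.1313 0.1336] F [-0.14  0.39 -0.22] open -0.0 tool delta [-0.0158 -0.001   0.0026] rot [-0.001 -0.     0.002]
```

View pics/look7.png

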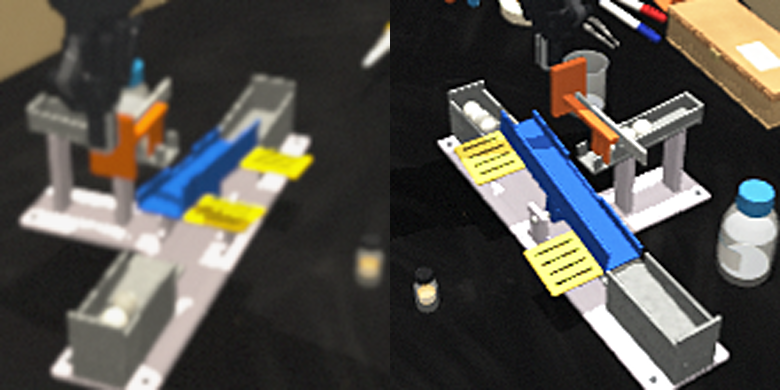

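```bash
python3 -m pendant '[[[0,0,0.004,0,0,0,1],[0.005,0,0,0,0,0,1],[0.005,0,0,0,0,0,1],[0.005,0,0,0,0,0,1],[0.005,0,0,0,0,0,1],[0,0,0,0,0,0,1]]]'; python3 look.py 8 0.08
```

```text
time_s: 8.7
eef_pos: [0.541, 0.1115, 0.1292]
eef_rot: [0.0, 0.804, -0.594, 0.0]
wrist_force: [0.3, 0.5, 0.0]
opening: 0.001
scene tab y 43 [[0.029, 0.055, 0.142], [0.031, 0.063, 0.152], [0.053, 0.085, 0.165]]
scene tips 182 [0.103 0.104 0.143 0.144 0.144] [[0.03, 0.065, 0.147], [0.048, 0.094, 0.198]]
side tab y 178 [[0.031, 0.053, 0.141], [0.047, 0.055, 0.157], [0.067, 0.061, 0.168]]
side tips 145 [0.148 0.148 0.151 0.152 0.153] [[0.032, 0.063, 0.153], [0.052, 0.096, 0.199]]
t 8.8 pos [0.541  0.1118 0.1294] F [-0.04 -0.37 -0.45] open 0.0 tool delta [-0.0361 -0.0011 -0.0016] rot [-0.    -0.     0.002]
```

View pics/look8.png

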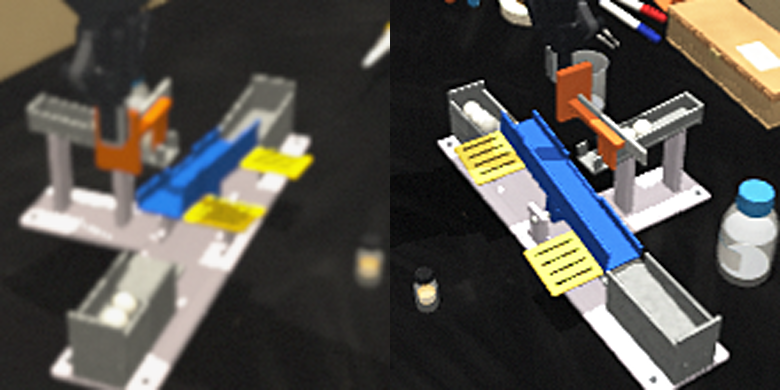

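The tab has moved about 11 mm and the contact is good. 25 mm is left.

```bash
python3 -m pendant '[[[0.005,0,0,0,0,0,1],[0.005,0,0,0,0,0,1],[0.005,0,0,0,0,0,1],[0.005,0,0,0,0,0,1],[0.003,0,0,0,0,0,1],[0,0,0,0,0,0,1]]]';python3 -m pendant '[[[0.002,0,0,0,0,0,1],[0,0,0,0,0,0,1],[0,0,0,0,0,0,1]]]'; python3 look.py 9 0.055
```

```text
time_s: 9.4
eef_pos: [0.5478, 0.0895, 0.1294]
eef_rot: [0.0, 0.804, -0.594, 0.0]
wrist_force: [0.3, 0.7, -0.7]
opening: 0.002
time_s: 9.7
eef_pos: [0.5481, 0.0882, 0.1293]
eef_rot: [0.0, 0.805, -0.594, 0.0]
wrist_force: [0.3, -0.3, -0.0]
opening: 0.0
scene tab y 45 [[0.029, 0.033, 0.142], [0.032, 0.039, 0.153], [0.065, 0.048, 0.163]]
scene tips 198 [0.106 0.11  0.112 0.12  0.12 ] [[0.03, 0.042, 0.121], [0.052, 0.069, 0.198]]
side tab y 197 [[0.031, 0.028, 0.141], [0.048, 0.031, 0.157], [0.067, 0.038, 0.168]]
side tips 150 [0.149 0.15  0.152 0.152 0.152] [[0.032, 0.04, 0.152], [0.053, 0.072, 0.199]]
t 9.8 pos [0.5481 0.0883 0.1293] F [-0.22 -0.83  0.18] open 0.0 tool delta [-0.0607 -0.0012 -0.0017] rot [ 0.    -0.     0.002]
```

View pics/look9.png

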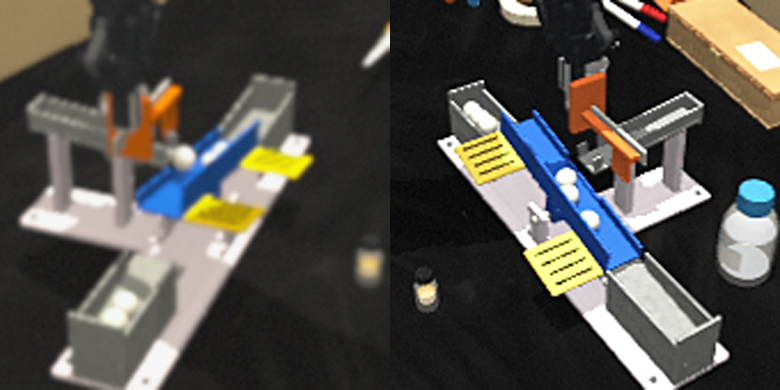

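The three balls are rolling down the gate to the right, and the shutter is about 35 mm open. Nudge to the stop, then back off and up.

```bash
python3 -m pendant '[[[0.002,0,0,0,0,0,1],[0.001,0,0,0,0,0,1],[0,0,0,0,0,0,1],[0,0,0,0,0,0,1]]]';python3 -m pendant '[[[-0.01,0,0,0,0,0,1],[-0.02,0,0,0,0,0,1],[-0.01,0,0,0,0,0,1],[0,0,-0.02,0,0,0,1],[0,0,-0.04,0,0,0,1],[0,0,-0.02,0,0,0,1],[0,0,0,0,0,0,1],[0,0,0,0,0,0,1],[0,0,0,0,0,0,1],[0,0,0,0,0,0,1]]]'; python3 look.py 10 0.095
```

```text
time_s: 10.2
eef_pos: [0.5482, 0.088, 0.1293]
eef_rot: [-0.001, 0.805, -0.594, -0.002]
wrist_force: [-3.6, 10.5, 2.0]
opening: -0.003
time_s: 11.2
eef_pos: [0.5363, 0.1236, 0.2076]
eef_rot: [0.001, 0.804, -0.594, -0.001]
wrist_force: [-0.4, 0.5, -0.0]
opening: -0.0
scene tab y 165 [[0.029, 0.034, 0.141], [0.047, 0.04, 0.154], [0.065, 0.043, 0.164]]
side tab y 188 [[0.031, 0.029, 0.142], [0.047, 0.031, 0.157], [0.067, 0.037, 0.169]]
t 11.3 pos [0.5366 0.1236 0.2081] F [ 0.32 -0.16 -1.37] open 0.0 tool delta [-0.0235 -0.002   0.0771] rot [0.002 0.001 0.002]
```

View pics/look10.png

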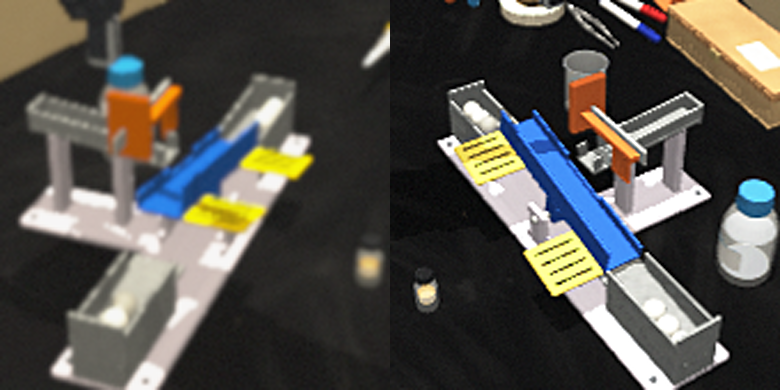

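The shutter is at its stop (10 N felt there) and the balls are in the right lane. Wait a second and check that they have settled.

```bash
python3 -m pendant '[[[0,0,0,0,0,0,1],[0,0,0,0,0,0,1],[0,0,0,0,0,0,1],[0,0,0,0,0,0,1],[0,0,0,0,0,0,1],[0,0,0,0,0,0,1],[0,0,0,0,0,0,1],[0,0,0,0,0,0,1],[0,0,0,0,0,0,1],[0,0,0,0,0,0,1]]]'
python3 - <<'E'
from h import *
A=[];Z=[]
for i in range(2):
    p,d=ctrl.camera("side");A.append(p.astype(int))
    if not i: ctrl.camera("scene")
print("diff",abs(A[1]-A[0])[150:300,180:340].max(), abs(A[1]-A[0])[150:300,180:340].mean())
q=(cloud("side",d)-O)@np.column_stack([X,Y,[0,0,1]])
w=(p.min(2)>190)&(abs(q[...,0])<.03)&(abs(q[...,1])>.1)&(q[...,2]>.03)&(q[...,2]<.08)
k,l,s,c=cv2.connectedComponentsWithStats(w.astype(np.uint8))
for i in range(1,k):
    if s[i,4]>8: print(s[i],q[l==i].mean(0).round(3))
Z=[cv2.resize(p[r][:,:,::-1],(390,390),interpolation=cv2.INTER_CUBIC) for r in((slice(160,220),slice(190,250)),(slice(240,300),slice(255,315)))]
cv2.imwrite("pics/z11.png",np.hstack(Z))
E
```

```text
time_s: 12.3
eef_pos: [0.5372, 0.1237, 0.2093]
eef_rot: [-0.0, 0.804, -0.594, 0.0]
wrist_force: [0.5, -0.6, -1.3]
opening: -0.005
diff 14 1.88375
[202 174  16  12  85] [-0.001  0.18   0.056]
[264 240  50  40 537] [ 0.002 -0.154  0.051]
```

View pics/z11.png

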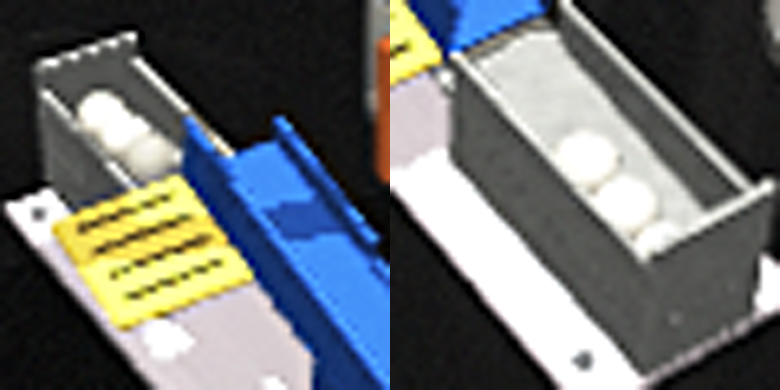

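```bash
python3 -c "
from bench import ctrl
print(ctrl.hand_in())"
```

```text
the job is handed in; nothing more can be done
None
```

I rocked the gate over to the right with the closed fingertips, then pushed the orange tab right to its stop. The three waiting balls rolled into the right lane. I retracted and handed the job in at about 12.5 s.

**Last checks**
- **Gate and shutter:** the gate leans right. The shutter is about 35 mm open by the camera, and I felt about 10 N at the stop.
- **Right lane:** all three balls are visible and not moving between two pictures.
- **Left lane:** two of the three balls are clearly visible. I assume the third is hidden behind the lane wall or the raised left pad. The gripper was never near that lane.
- **Glassware:** the vial, bottle and beaker showed no visible movement, but I did not measure them.
- **Robot:** it stood clear of everything, with only about 1 N of sensor noise.

**Disagreement:** all three cameras showed the fingertips about 15 mm above the reported TCP height, when they should have been 25 mm below it. I worked from the camera height. The pictures of the tips just above the pad and pushing the tab agreed with it.

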